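# Slide the drip dish under the beer tap

## Robot

A 6-joint arm with a two-finger parallel gripper is mounted at the origin on the work surface. World frame = base frame: x ahead of the robot, y to its left, z up, the work surface at z = 0. Lengths are in m, angles in degrees, forces in N, time in s.
With the tool pointing down it reaches from about 0.35 to 0.875 m from the base axis. Payload 4.2 kg.
Tool frame: the origin (TCP) lies on the centre line of the jaws, within the pads' length; the fingertips stand 25 mm ahead of it and the grasp point (between the pads) lies 6 mm ahead of it; z points along the fingers, y is the line along which they close (so a half turn about z gives the same grasp; the last joint's range is limited). The gripper opens to 87 mm and grips with 3 to 60 N. Pads are 19 mm wide; open, the fingers measure 117 mm over their backs; the gripper's body (75 mm by 190 mm) begins 51 mm behind the grasp point.
Start: joints at [-52.277, 22.042, 0.453, 0, -68.411, -14.817], TCP at [0.243, -0.576, 0.248] pointing down, gripper open.
Joint ranges: [-179.83, 179.83], [-69.29, 118.12], [-61.27, 80.66], [-181.25, 117.63], [-171.15, -9.14], [-177.46, 177.46]. Speed limits (degrees/s): [159.86, 159.86, 180, 180, 180, 180].

## Interface

Orientations are given as a 3x3 rotation matrix whose columns are the frame's x, y, z axes.
In Python, from station import r gives the robot as it stands.
- The arm moves only by the tool move_arm, never from a script. Its argument "series" is a list of rows, each an object with "grip": the opening, from 0 (shut) to 1 (fully open); "xyz": the shift along the tool's x, y, z in mm, a list of three; "angular": the turn, a rotation vector about the tool's x, y, z in rad, a list of three. A call has 1 to 10 rows; each row is the pose to reach, as a shift and turn from the pose commanded when the call began, along the tool's axes at that moment; what a row does not reach only later rows make up. A row lasts 1/10 s, in which the tool goes at most 50 mm and 8.59 degrees, less where a joint would pass 70% of its speed; a pose out of reach is approached as far as the arm can. A call with a gripper value outside its range is refused whole. The fingers move at their own pace and stop on an object; the grip force is fixed at half the most. Time passes only in rows, so rows that repeat a pose let the fingers close. It gives the time, the measured TCP pose, the force, the opening and the grip force at its end, in the units of the state.
- r.sense(): the state, without advancing time (a new reading comes with each control period).
- r.capture(name): name is "side" or "top" or "wrist"; returns a dict with "img" (400x640x3 uint8, red, green, blue), "camera_matrix" (3x3 intrinsics, pixels), "rvec" (rotation vector, rad) and "tvec" (3), from world to camera coordinates, as OpenCV has them; the wrist camera has in their place "hand_eye" (4x4, takes a point from camera to tool coordinates, whose origin is the TCP and whose axes are the flange's). Camera axes: x right, y down, z forward; pixel columns grow to the right and rows downward; lengths in m; the calibration is good to about 2 mm. A picture is of the moment at which its call begins: read the wrist's pose just before it. There is no depth.
- r.finish_job(): hands the job in; it is judged then, once.
The state is a dict: "time_s": time; "joints": joint angles; "joint_velocities": joint speeds; "effort": joint torques, N m; "tcp_pos": TCP position; "ee_rot": TCP orientation; "wrist_force": force on the tool from outside, world axes, zero at the start; "moment": the same for the moment, N m; "gripper_width": opening from 0.0 (shut) to 1.0 (fully open); "gripper_force": force on a finger pad.
Only numpy, scipy, OpenCV 4.12 (cv2) and the standard library are available. Lean on these libraries where they do the work, as an engineer would, in place of code of your own. Each camera call takes 0.05 s, during which the arm holds its last target. There are 200 camera calls.

## Task

Slide the shallow round steel drip dish across the kitchen table until it sits centred under the nozzle of the beer tap, then let go of it. Keep the dish flat on the table all the way, do not bump the tap, and leave the deep steel bowl and the white mug where they are.

Things in the scene. Friction and masses are not known exactly. Their poses are not given: they have to be found in the camera images.
- dish: Drip dish: shallow round open dish of plain steel, loose, 140 mm across at the foot, 150 at the rim, 28 high, wall and floor 3 mm thick, 0.25 to 0.5 kg. Origin: centre of its underside; z up. It starts left or right of the tap, the deep bowl on the other side. Ordinary friction: it stops when the push stops.
- tap: Fixed beer tap: steel column (64 mm wide, 248 high, foot 100 wide) and a pipe 220 mm up, running level to a nozzle whose black tip ends 165 mm above the table; red lever on the pipe, top at 262. Origin: the table point straight below the nozzle, the dish's place, amid a black mat 150 mm across, under 1 mm thick, no obstacle. Column axis 160 mm along own +x, roughly away from the robot.
- bowl: Bystander: a deep round bowl of plain stainless steel, loose, 84 mm across at the foot, 124 mm at the rim, 65 mm high (smaller across and more than twice as high as the dish). Origin: centre of its underside; z up.
- mug: Bystander: a white ceramic mug, loose, 80 mm across and 100 mm high, with a handle on its own +y side, standing farther from the robot than the dish and the bowl. Origin: centre of its underside; z up.
There are look-alikes about, which are no part of the job. Several things have the shape of the dish; the one meant has the colours described above.

How it is judged (in metres and radians):
At the end, for the whole second after the job is handed in: The dish lies still and flat on the table with its centre within 20 mm of the point straight below the nozzle, and the bowl and the mug are within 20 mm of where they started (horizontal distance between dish and tap below 0.02 m and height (world z) of dish below 0.005 m and angle between dish's own z axis and vertical below 0.05 rad and linear speed of dish below 0.01 m/s and distance of each of bowl, mug from where it was at the start of the episode below 0.02 m); the robot touches nothing.
It fails at once if the dish is lifted more than 15 mm off the table or tipped by more than about 11 degrees (height (world z) of dish above 0.015 m or angle between dish's own z axis and vertical above 0.2 rad).
It fails at once if the robot bumps the tap (more than 5 N) (contact force between any of the arm, the fingers and tap above 5 N).
It fails at once if the bowl or the mug is moved by more than 20 mm or tipped over (distance of any of bowl, mug from where it was at the start of the episode above 0.02 m or angle between any of bowl, mug's own z axis and vertical above 0.5 rad).
It also fails if it takes over 42 s, if anything falls off the work surface, if the arm or the gripper's body presses on something with over 40 N, if the wrist force passes 120 N, or if a joint passes its speed limit or range.

## Working session

There is one attempt and no reset: what is moved stays moved. The work goes in short steps, Python scripts to look and compute and a tool call to move; the robot and the scene stay as the last step left them, time stands still between calls to the robot, and variables do not carry over. Pictures are saved under pics/ and viewed, at most 10 in all, crops included, and the job is handed in when it is done.

Besides the shell and the picture viewer there is one more tool, called as name(argument=value, ...) on one line, values as JSON. move_arm: Moves the arm, as the interface text tells. Its arguments: {"type":"object","properties":{"series":{"type":"array"}},"required":["series"]}

```bash
mkdir -p pics
python3 - <<'E'
from station import r
import cv2,numpy as np,pickle
d={}
for n in("side","top"):
    c=r.capture(n);d[n]=c
    cv2.imwrite(f"pics/{n}0.png",c["img"][:,:,::-1])
    R=cv2.Rodrigues(np.array(c["rvec"],float))[0];print(n,-R.T@np.array(c["tvec"]).ravel(),c["camera_matrix"])
pickle.dump(d,open("d.pkl","wb"))
s=r.sense();print(s["tcp_pos"],s["ee_rot"],s["time_s"])
E
```

```text
side [ 0.30793962 -1.19963506  1.0187267 ] [[513.6291431    0.         318.77286621]
 [  0.         513.6291431  205.64306122]
 [  0.           0.           1.        ]]
top [ 0.43786326 -0.09215073  1.13651708] [[442.75834131   0.         316.79864096]
 [  0.         442.75834131 199.72856498]
 [  0.           0.           1.        ]]
[ 0.24308797 -0.57525482  0.24655372] [[-9.21200353e-01 -3.89087515e-01 -9.03331621e-04]
 [-3.89088541e-01  9.21198599e-01  1.80219592e-03]
 [ 1.30935894e-04  2.01165950e-03 -9.99997968e-01]] 0.1
```

View pics/top0.png

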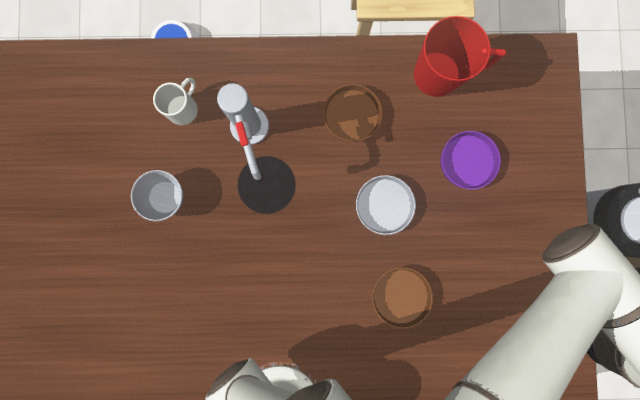

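View pics/side0.png

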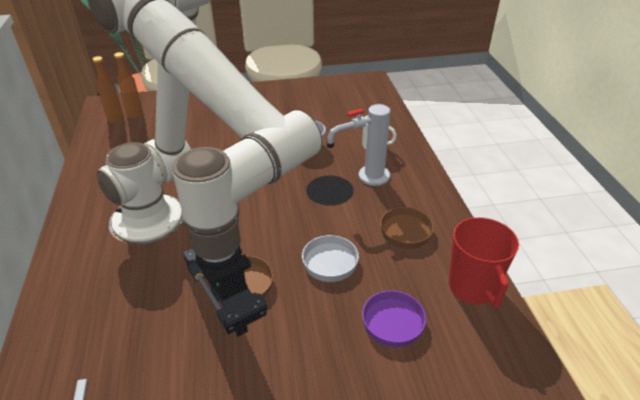

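The top view shows the steel dish at about (386,205), the mat at (267,184), the bowl at (157,195), the mug at (176,102) and the tap foot at (248,124). The copper and purple dishes are look-alikes, and the side view agrees with this layout.

```bash
cat > h.py <<'E'
import cv2,numpy as np
def ray(c,uv,z):
    R=cv2.Rodrigues(np.array(c["rvec"],float))[0];t=np.array(c["tvec"],float).ravel()
    o=-R.T@t;d=R.T@np.linalg.inv(c["camera_matrix"])@[uv[0],uv[1],1]
    return o+d*(z-o[2])/d[2]
def biggest(mask,roi):
    x0,y0,x1,y1=roi;m=np.zeros(mask.shape,np.uint8);m[y0:y1,x0:x1]=mask[y0:y1,x0:x1]
    m=cv2.morphologyEx(m,cv2.MORPH_CLOSE,np.ones((3,3)))
    cs,_=cv2.findContours(m,cv2.RETR_EXTERNAL,cv2.CHAIN_APPROX_NONE)
    k=max(cs,key=cv2.contourArea);return cv2.fitEllipse(cv2.convexHull(k))
def grey(img):
    h=cv2.cvtColor(img,cv2.COLOR_RGB2HSV);return ((h[:,:,1]<70)&(h[:,:,2]>90)).astype(np.uint8)*255
def dark(img): return (img.max(2)<45).astype(np.uint8)*255
E
python3 - <<'E'
from h import *
import pickle
d=pickle.load(open("d.pkl","rb"))
for n,roi in(("top",[("dish",grey,(340,165,430,245),.028),("mat",dark,(225,150,305,220),0),("bowl",grey,(120,160,195,230),.065),("mug",grey,(150,75,200,130),.05)]),("side",[("dish",grey,(290,225,370,290),.028),("mat",dark,(296,170,362,210),0)])):
    c=d[n]
    for nm,f,ro,z in roi:
        e=biggest(f(c["img"]),ro);print(n,nm,np.round(e[0],1),np.round(e[1],1),np.round(ray(c,e[0],z),4))
c=d["top"];print("tapfoot",ray(c,(249,124),.01),"coltop",ray(c,(233,98),.248),"copper",ray(c,(353,112),.028),ray(c,(403,297),.028),"purple",ray(c,(470,160),.028))
# nozzle tip guess
print("nozzle top",ray(c,(257,177),.165),"side",ray(d["side"],(331,146),.165))
E
```

```text
top dish [385.4 204.7] [60.  60.7] [ 0.4963 -0.2718  0.028 ]Traceback (most recent call last):
  File "<stdin>", line 7, in <module>
  File "h.py", line 10, in biggest
    k=max(cs,key=cv2.contourArea);return cv2.fitEllipse(cv2.convexHull(k))
                                         ~~~~~~~~~~~~~~^^^^^^^^^^^^^^^^^^^
cv2.error: OpenCV(4.12.0) /io/opencv/modules/imgproc/src/shapedescr.cpp:361: error: (-201:Incorrect size of input array) There should be at least 5 points to fit the ellipse in function 'fitEllipseNoDirect'
```

```bash
sed -i 's/^def dark.*/def dark(img): return ((img.max(2)<75)\&(np.ptp(img,2)<16)).astype(np.uint8)*255/' h.py
python3 - <<'E'
from h import *
import pickle
d=pickle.load(open("d.pkl","rb"));print(d["top"]["img"][190,250],d["side"]["img"][190,325])
for n,roi in(("top",[("dish",grey,(340,165,430,245),.028),("mat",dark,(225,150,305,220),0),("bowl",grey,(120,160,195,230),.065),("mug",grey,(150,75,200,130),.05)]),("side",[("dish",grey,(290,225,370,290),.028),("mat",dark,(296,170,362,210),0)])):
    c=d[n]
    for nm,f,ro,z in roi:
        e=biggest(f(c["img"]),ro);print(n,nm,np.round(e[0],1),np.round(e[1],1),np.round(ray(c,e[0],z),4))
c=d["top"];print("tapfoot",ray(c,(249,124),.01),"coltop",ray(c,(233,98),.248),"copper",ray(c,(353,112),.028),ray(c,(403,297),.028),"purple",ray(c,(470,160),.028))
print("nozzle top",ray(c,(257,177),.165),"side",ray(d["side"],(331,146),.165))
E
```

```text
[59 54 56] [51 51 50]
top dish [385.4 204.7] [60.  60.7] [ 0.4963 -0.2718  0.028 ]
top mat [266.2 184.5] [56.4 57.1] [0.5546 0.0298 0.    ]
top bowl [156.2 195.2] [51.3 52.6] [0.5261 0.2893 0.065 ]
top mug [177.9 100.2] [48.  48.4] [0.7639 0.2424 0.05  ]
side dish [329.7 257.5] [47.5 58. ] [ 0.4936 -0.2842  0.028 ]
side mat [329.4 190. ] [28.6 46. ] [0.5536 0.0256 0.    ]
tapfoot [0.71097857 0.07160064 0.01      ] coltop [0.70753286 0.06929123 0.248     ] copper [ 0.73365898 -0.19551174  0.028     ] [ 0.26676871 -0.30930888  0.028     ] purple [ 0.60605441 -0.48891138  0.028     ]
nozzle top [0.55467179 0.03216088 0.165     ] side [0.55747703 0.02646396 0.165     ]
```

```bash
cat >> h.py <<'E'
from scipy.spatial.transform import Rotation as Ro
S=np.array([.4963,-.2718]);T=np.array([.5548,.0295]);D=(T-S)/np.linalg.norm(T-S)
def pose(tip,tilt=20,d=D):
    a=np.radians(tilt);d3=np.r_[d,0];z=np.sin(a)*d3-np.cos(a)*np.array([0,0,1])
    y=np.array([-d[1],d[0],0]);R=np.c_[np.cross(y,z),y,z]
    return np.array(tip)-.025*z,R
def delta(s,p,R):
    R0=np.array(s["ee_rot"]);return np.round(R0.T@(p-np.array(s["tcp_pos"]))*1000,1),np.round(Ro.from_matrix(R0.T@R).as_rotvec(),3)
E
python3 - <<'E'
from h import *
from station import r
s=r.sense();print(D,np.linalg.norm(T-S))
print(delta(s,*pose([*(S-.115*D),.12])))
E
```

```text
[0.19059931 0.98166792] 0.30692660360418417
(array([-282.5,   78.2,  103.2]), array([-0.169, -0.32 , -0.969]))
```

move_arm(series=[{"grip":1,"xyz":[-283,78,103],"angular":[-0.169,-0.32,-0.969]},{"grip":1,"xyz":[-283,78,103],"angular":[-0.169,-0.32,-0.969]},{"grip":1,"xyz":[-283,78,103],"angular":[-0.169,-0.32,-0.969]},{"grip":1,"xyz":[-283,78,103],"angular":[-0.169,-0.32,-0.969]},{"grip":1,"xyz":[-283,78,103],"angular":[-0.169,-0.32,-0.969]},{"grip":1,"xyz":[-283,78,103],"angular":[-0.169,-0.32,-0.969]},{"grip":1,"xyz":[-283,78,103],"angular":[-0.169,-0.32,-0.969]},{"grip":1,"xyz":[-283,78,103],"angular":[-0.169,-0.32,-0.969]},{"grip":1,"xyz":[-283,78,103],"angular":[-0.169,-0.32,-0.969]},{"grip":1,"xyz":[-283,78,103],"angular":[-0.169,-0.32,-0.969]}])

```text
time_s: 1.1
tcp_pos: [0.4728, -0.3944, 0.1452]
ee_rot: [[-0.182, -0.981, 0.067], [-0.923, 0.194, 0.333], [-0.34, -0.001, -0.941]]
wrist_force: [-0.8, -0.4, 0.6]
gripper_width: 0.996
gripper_force: 0.0
```

Run:
```python
from h import *
from station import r
s=r.sense();p,R=pose([*(S-.115*D),.12]);print(s["tcp_pos"],p,delta(s,p,R),s["gripper_width"])
print(delta(s,*pose([*(S-.115*D),.010])))
c=r.capture("top");cv2.imwrite("pics/t1.png",c["img"][:,:,::-1])
s=r.capture("side");cv2.imwrite("pics/s1.png",s["img"][:,:,::-1])
```

```text
[ 0.47278002 -0.39436873  0.14516024] [ 0.47275136 -0.39308557  0.14349232] (array([-0.6,  0.3,  2. ]), array([-0.002, -0.003, -0.002])) 0.9964070614399583
(array([ 36.7,   0.4, 105.5]), array([-0.002, -0.003, -0.002]))
```

View pics/s1.png

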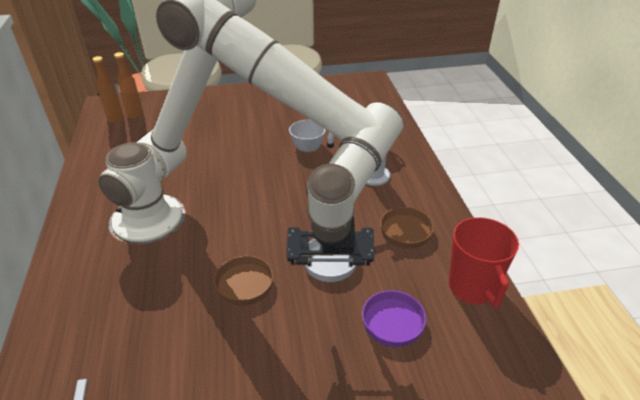

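The side view shows the hand leaning towards the robot's right, with the wrist block at (385,125) beyond it. I'll check the top view to see whether it would clear the tap.

View pics/t1.png

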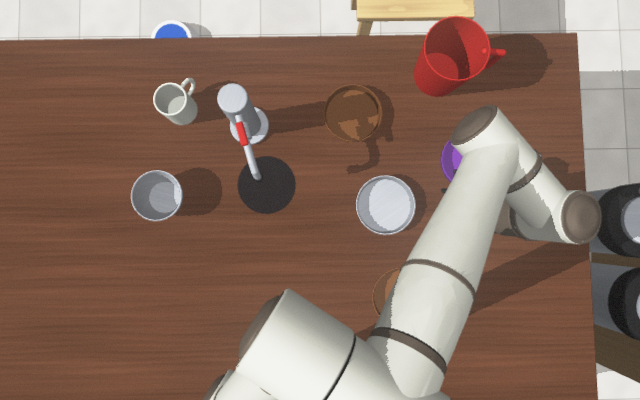

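Run:
```python
from h import *
from station import r
import pickle
s=r.sense();print(np.round(s["joints"],1))
d=pickle.load(open("d.pkl","rb"))
for z in(.3,.4,.5):print(z,"block",ray(d["side"],(385,125),z),"capend",ray(d["side"],(330,183),z))
```

```text
[-34.   31.3   5.2 -19.2 -72.7  30.1]
0.3 block [ 0.67478213 -0.09930371  0.3       ] capend [ 0.48731279 -0.31090882  0.3       ]
0.4 block [ 0.62374152 -0.25239826  0.4       ] capend [ 0.46235572 -0.4345617   0.4       ]
0.5 block [ 0.57270091 -0.4054928   0.5       ] capend [ 0.43739864 -0.55821458  0.5       ]
```

The top view shows the wrist block at (485,125), offset well to the tool's left. A 20° tilt would bring it close over the tap, so I'll tilt to 35° to keep it behind.

Run:
```python
from h import *
from station import r
s=r.sense()
print(delta(s,*pose([*(S-.115*D),.012],35)))
```

```text
(array([ 42.7,   0.5, 104.7]), array([-0.003, -0.264, -0.001]))
```

move_arm(series=[{"grip":1,"xyz":[10,0,30],"angular":[-0.003,-0.13,0]},{"grip":1,"xyz":[20,0,55],"angular":[-0.003,-0.264,0]},{"grip":1,"xyz":[35,0,85],"angular":[-0.003,-0.264,0]},{"grip":1,"xyz":[43,0,104],"angular":[-0.003,-0.264,0]},{"grip":1,"xyz":[43,0,104],"angular":[-0.003,-0.264,0]},{"grip":1,"xyz":[43,0,104],"angular":[-0.003,-0.264,0]}])

```text
time_s: 1.8
tcp_pos: [0.4731, -0.3987, 0.0333]
ee_rot: [[-0.155, -0.982, 0.108], [-0.805, 0.189, 0.563], [-0.573, 0.001, -0.819]]
wrist_force: [-0.2, -0.1, 1.0]
gripper_width: 1.003
gripper_force: 0.0
```

Run:
```python
from h import *
from station import r
s=r.sense();p,R=pose([*(S-.115*D),.012],35);print(s["tcp_pos"],p,np.round(s["joints"],1),s["wrist_force"])
def tip(d):return pose([*d,.012],35)
print("contact",delta(s,*tip(S-.066*D)))
for b in(.2,.1,.04,.0): print(b,delta(s,*tip(T-(.066+b)*D)))
```

```text
[ 0.47311799 -0.39872625  0.03328415] [ 0.471648   -0.39876835  0.0324788 ] [-40.4  44.1  10.3 -30.7 -77.3  42.1] [-0.15197087 -0.10900691  0.95310503]
contact (array([-39.4,   1.3,  28.6]), array([ 0.002, -0.   ,  0.001]))
0.2 (array([-127. ,    1.2,   89.9]), array([ 0.002, -0.   ,  0.001]))
0.1 (array([-209. ,    1. ,  147.2]), array([ 0.002, -0.   ,  0.001]))
0.04 (array([-258.1,    0.9,  181.6]), array([ 0.002, -0.   ,  0.001]))
0.0 (array([-290.9,    0.8,  204.5]), array([ 0.002, -0.   ,  0.001]))
```

move_arm(series=[{"grip":1,"xyz":[-20,1,15],"angular":[0.002,0,0.001]},{"grip":1,"xyz":[-33,1,24],"angular":[0.002,0,0.001]},{"grip":1,"xyz":[-41,1,30],"angular":[0.002,0,0.001]},{"grip":1,"xyz":[-51,1,37],"angular":[0.002,0,0.001]},{"grip":1,"xyz":[-63,1,45],"angular":[0.002,0,0.001]},{"grip":1,"xyz":[-76,1,54],"angular":[0.002,0,0.001]},{"grip":1,"xyz":[-89,1,63],"angular":[0.002,0,0.001]},{"grip":1,"xyz":[-102,1,72],"angular":[0.002,0,0.001]},{"grip":1,"xyz":[-115,1,81],"angular":[0.002,0,0.001]},{"grip":1,"xyz":[-127,1,90],"angular":[0.002,0,0.001]}])

```text
time_s: 2.8
tcp_pos: [0.5015, -0.2441, 0.0313]
ee_rot: [[-0.157, -0.982, 0.109], [-0.803, 0.191, 0.564], [-0.574, 0.001, -0.819]]
wrist_force: [-0.2, -2.3, 1.0]
gripper_width: 1.0
gripper_force: 1.7
```

Run:
```python
from h import *
from station import r
s=r.sense()
c=r.capture("top");q=r.capture("side")
cv2.imwrite("pics/m2.png",cv2.resize(np.hstack([c["img"][:,80:560],q["img"][:,160:]])[:,:,::-1],(800,333)))
print(s["tcp_pos"],s["wrist_force"])
for b in(.1,.04,.015,.0): print(b,delta(s,*pose([*(T-(.066+b)*D),.012],35)))
try: e=biggest(grey(c["img"]),(305,165,400,245));print(e,ray(c,e[0],.028))
except Exception as x: print(x)
```

```text
[ 0.50147072 -0.2441433   0.03134859] [-0.23228532 -2.25917173  1.0169791 ]
0.1 (array([-81.2,  -0.1,  55.6]), array([ 0.   ,  0.001, -0.001]))
0.04 (array([-1.304e+02, -1.000e-01,  9.010e+01]), array([ 0.   ,  0.001, -0.001]))
0.015 (array([-1.508e+02, -1.000e-01,  1.044e+02]), array([ 0.   ,  0.001, -0.001]))
0.0 (array([-1.631e+02, -1.000e-01,  1.130e+02]), array([ 0.   ,  0.001, -0.001]))
((343.36541748046875, 197.96302795410156), (59.973907470703125, 60.7658805847168), 103.11383056640625) [ 0.51485897 -0.16657802  0.028     ]
```

View pics/m2.png

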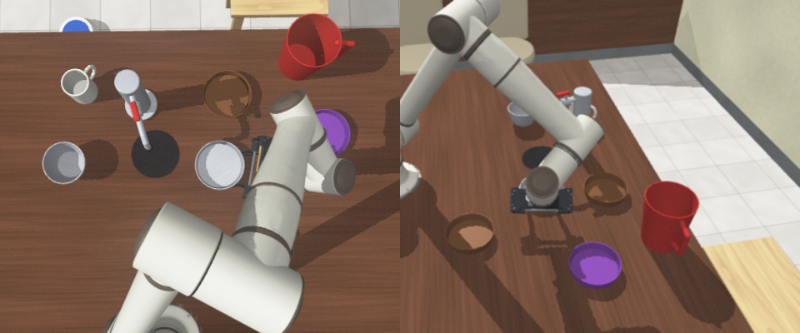

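The dish follows the fingers as planned, at about (343,198) in the full top view. The wrist block and arm stay behind it and clear of the tap, so I'll keep pushing.

move_arm(series=[{"grip":1,"xyz":[-10,0,7],"angular":[0,0,0]},{"grip":1,"xyz":[-22,0,15],"angular":[0,0,0]},{"grip":1,"xyz":[-34,0,23],"angular":[0,0,0]},{"grip":1,"xyz":[-46,0,32],"angular":[0,0,0]},{"grip":1,"xyz":[-58,0,40],"angular":[0,0,0]},{"grip":1,"xyz":[-70,0,48],"angular":[0,0,0]},{"grip":1,"xyz":[-82,0,57],"angular":[0,0,0]},{"grip":1,"xyz":[-94,0,65],"angular":[0,0,0]},{"grip":1,"xyz":[-104,0,72],"angular":[0,0,0]},{"grip":1,"xyz":[-112,0,78],"angular":[0,0,0]}])

```text
time_s: 3.9
tcp_pos: [0.5276, -0.1105, 0.032]
ee_rot: [[-0.156, -0.982, 0.109], [-0.804, 0.191, 0.564], [-0.574, 0.0, -0.819]]
wrist_force: [0.7, -1.7, 0.3]
gripper_width: 0.999
gripper_force: 1.4
```

Run:
```python
from h import *
from station import r
s=r.sense()
c=r.capture("top");q=r.capture("side")
cv2.imwrite("pics/m3.png",cv2.resize(np.hstack([c["img"][:,80:560],q["img"][:,160:]])[:,:,::-1],(800,333)))
print(s["tcp_pos"],s["wrist_force"])
for b in(.04,.015,.0): print(b,delta(s,*pose([*(T-(.066+b)*D),.012],35)))
e=biggest(grey(c["img"]),(262,160,350,245));print(e,ray(c,e[0],.028))
```

```text
[ 0.52760986 -0.11049222  0.03200109] [ 0.67060935 -1.65929909  0.33717169]
0.04 (array([-18.5,  -0. ,  12.4]), array([ 0.   ,  0.001, -0.   ]))
0.015 (array([-39. ,  -0. ,  26.8]), array([ 0.   ,  0.001, -0.   ]))
0.0 (array([-51.3,   0. ,  35.4]), array([ 0.   ,  0.001, -0.   ]))
((318.8432312011719, 198.4829864501953), (96.09488677978516, 118.52959442138672), 114.00086975097656) [ 0.51452113 -0.10499155  0.028     ]
```

View pics/m3.png

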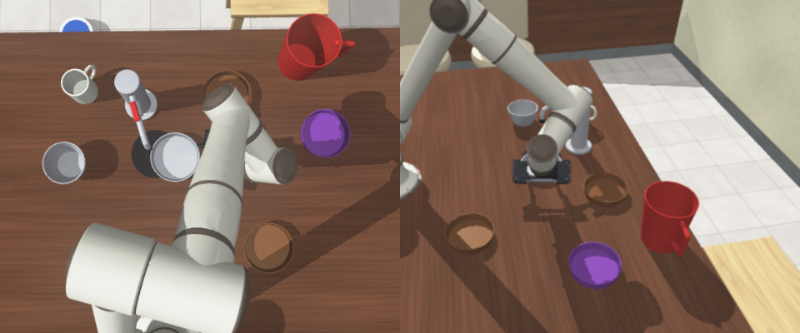

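The dish is at about (290,188), and the wrist block's cap at (344,116) is well clear of the column. I'll push the remaining 60 mm gently.

move_arm(series=[{"grip":1,"xyz":[-8,0,6],"angular":[0,0,0]},{"grip":1,"xyz":[-16,0,11],"angular":[0,0,0]},{"grip":1,"xyz":[-24,0,17],"angular":[0,0,0]},{"grip":1,"xyz":[-32,0,22],"angular":[0,0,0]},{"grip":1,"xyz":[-38,0,26],"angular":[0,0,0]},{"grip":1,"xyz":[-43,0,30],"angular":[0,0,0]},{"grip":1,"xyz":[-47,0,33],"angular":[0,0,0]},{"grip":1,"xyz":[-50,0,34],"angular":[0,0,0]},{"grip":1,"xyz":[-50,0,34],"angular":[0,0,0]}])

```text
time_s: 4.9
tcp_pos: [0.539, -0.0517, 0.0328]
ee_rot: [[-0.157, -0.982, 0.109], [-0.803, 0.191, 0.564], [-0.575, 0.001, -0.818]]
wrist_force: [-0.4, -0.4, -0.6]
gripper_width: 1.002
gripper_force: 0.4
```

Run:
```python
from h import *
from station import r
s=r.sense()
c=r.capture("top")
cv2.imwrite("pics/m4.png",cv2.resize(c["img"][80:280,120:440][:,:,::-1],(800,500)))
print(s["tcp_pos"],s["wrist_force"])
```

```text
[ 0.53896923 -0.05165199  0.03279207] [-0.44272729 -0.40591724 -0.58835235]
```

View pics/m4.png

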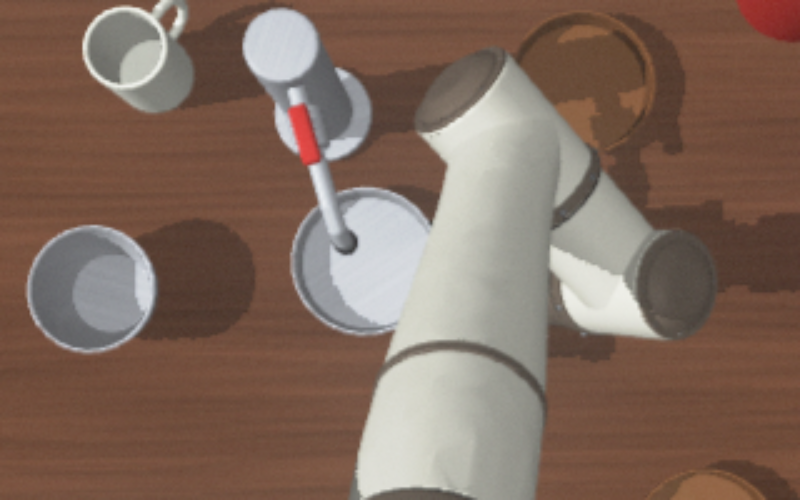

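The dish now covers the mat, centred at about (266,184) in the full image. I'll back straight off along the push line, then measure.

move_arm(series=[{"grip":1,"xyz":[16,0,-12],"angular":[0,0,0]},{"grip":1,"xyz":[41,0,-29],"angular":[0,0,0]},{"grip":1,"xyz":[74,0,-52],"angular":[0,0,0]},{"grip":1,"xyz":[106,0,-75],"angular":[0,0,0]},{"grip":1,"xyz":[106,0,-75],"angular":[0,0,0]},{"grip":1,"xyz":[106,0,-75],"angular":[0,0,0]}])

```text
time_s: 5.55
tcp_pos: [0.514, -0.1803, 0.0332]
ee_rot: [[-0.159, -0.981, 0.111], [-0.802, 0.194, 0.564], [-0.575, 0.001, -0.818]]
wrist_force: [0.0, 0.8, -0.2]
gripper_width: 1.0
gripper_force: 0.0
```

Run:
```python
from h import *
from station import r
s=r.sense();c=r.capture("top");cv2.imwrite("pics/m5.png",cv2.resize(c["img"][80:280,120:440][:,:,::-1],(800,500)))
m=grey(c["img"]);m[:170]=0;m[:,:225]=0;m[:,310:]=0;m[225:]=0
# lower part of outline only (pipe crosses the top)
e=biggest(m,(225,170,310,225));print(e)
cs,_=cv2.findContours(m,cv2.RETR_EXTERNAL,cv2.CHAIN_APPROX_NONE);k=max(cs,key=cv2.contourArea)[:,0]
k=k[k[:,1]>172].astype(float)
f=np.linalg.lstsq(np.c_[2*k,np.ones(len(k))],(k**2).sum(1),rcond=None)[0];print("circle",f[:2],np.sqrt(f[2]+f[:2]@f[:2]))
p=ray(c,f[:2],.028);print(p,(p[:2]-T)*1000,s["tcp_pos"],s["wrist_force"])
for nm,ro in(("bowl",(120,160,195,230)),("mug",(150,75,200,130))):print(nm,biggest(grey(c["img"]),ro)[0])
```

```text
((265.9208068847656, 184.41763305664062), (59.30424880981445, 60.39853286743164), 75.54115295410156)
circle [265.92167268 183.94267289] 29.857930611296442
[0.55324786 0.02741286 0.028     ] [-1.55213568 -2.08713942] [ 0.51400862 -0.1802746   0.03320285] [ 0.04709018  0.8054446  -0.2392324 ]
bowl (156.163818359375, 195.20729064941406)
mug (178.13037109375, 100.14747619628906)
```

View pics/m5.png

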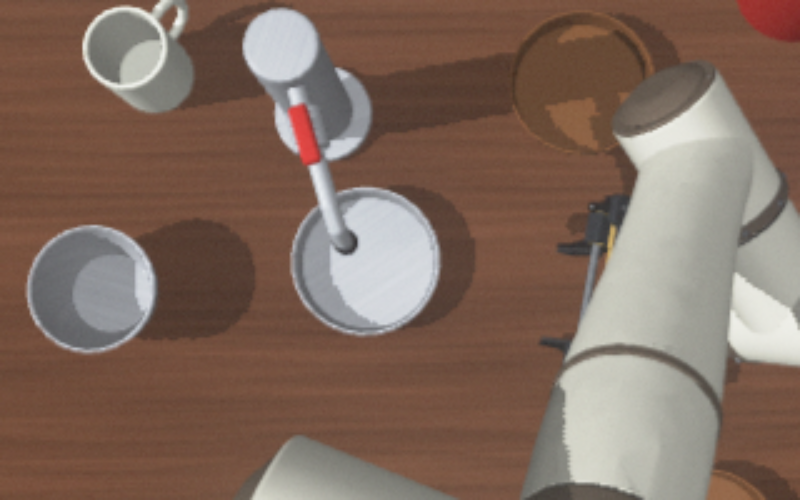

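The dish is centred at (266,184), about 3 mm from the point under the nozzle. The fingers are clear of it, and the bowl and mug have not moved.

```bash
python3 -c "
from station import r
print(r.finish_job())"
```

```text
the job is handed in; nothing more can be done
None
```

The dish is under the nozzle, about 3 mm off centre in the last camera image, and let go; the tap was not bumped, the bowl and mug did not move, and the job is handed in (no verdict came back).

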